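# Press a rack's end board home with a one-handed bar clamp

## Robot

A 6-joint arm with a two-finger parallel gripper is mounted at the origin on a cart in front of the work surface, level with it; the furniture and walls round the work are solid. World frame = base frame: x ahead of the robot, y to its left, z up, the work surface at z = 0. Lengths are in m, angles in rad, forces in N, time in s.
With the tool pointing down it reaches from about 0.4 to 0.825 m from the base axis. Payload 7 kg.
Tool frame: the origin (TCP) lies midway between the tips of the shut fingers; the grasp point (between the pads) lies arm.tcp_to_grasp behind it (arm.tcp_to_grasp is the distance from the TCP to the grasp point, in m); z points along the fingers, y is the line along which they close (so a half turn about z gives the same grasp; the last joint's range is limited). The gripper opens to 88 mm and grips with 3 to 60 N. Pads are 19 mm wide; open, the fingers measure 130 mm over their backs; the gripper's body (78 mm by 193 mm) begins 47 mm behind the grasp point.
Start: joints at [1.413, 0.359, 0.012, 0, -1.224, -0.288], TCP at [0.291, 0.609, 0.227] pointing down, gripper open.
Joint ranges: [-3.07, 3.07], [-1.43, 2.12], [-1.02, 1.25], [-3.03, 1.67], [-3.05, -0], [-3.03, 3.03]. Speed limits (rad/s): [2.39, 2.39, 3.01, 3.14, 3.14, 3.14].

## Interface

Orientations are given as a unit quaternion [w, x, y, z].
In Python, from station import arm, read_camera, calibration, close_job gives the robot as it stands.
- The arm moves only by the tool play_rows, never from a script. Its argument "commands" is a list of rows, each a list of 7 numbers: the shift along the tool's x, y, z in units of 100 mm (1.0 is 100 mm), then the turn, a rotation vector about the tool's x, y, z in units of 360 degrees (1.0 is 360 degrees), then the gripper command: -1 is fully open, 1 is shut, values between are in proportion. In form: [[dx, dy, dz, wx, wy, wz, hand], ...]. A call has exactly 5 rows; each row is the pose to reach, as a shift and turn from the pose commanded when the call began, along the tool's axes at that moment, turning the shorter way round; what a row does not reach only later rows make up. A row lasts 1/8 s, in which the tool goes at most 62.5 mm and 10.7 degrees, less where a joint would pass 70% of its speed; a pose out of reach is approached as far as the arm can. A call with a number of a shift or a turn outside -1 to 1 is refused whole. A call with a gripper value outside its range is refused whole. The fingers move at their own pace and stop on an object; the grip force is fixed at half the most. Time passes only in rows, so rows that repeat a pose let the fingers close, or fill a call up. It gives the time, the measured TCP pose, the force, the opening and the grip force at its end, in the units of the state.
- arm.get_obs(): the state, without advancing time (a new reading comes with each control period).
- read_camera(name): name is "scene" or "top" or "wrist"; returns the picture (400x640x3 uint8, red, green, blue); there is no depth.
- calibration(name): a dict with "intrinsics" (3x3 intrinsics, pixels), "T" (4x4, takes a point from camera to world coordinates); the wrist camera has in their place "hand_eye" (4x4, takes a point from camera to tool coordinates, whose origin is the TCP and whose axes are the flange's). Camera axes: x right, y down, z forward; pixel columns grow to the right and rows downward; lengths in m; the calibration is good to about 2 mm. A picture is of the moment at which its call begins: read the wrist's pose just before it. calibration takes no time and is no camera call.
- close_job(): hands the job in; it is judged then, once.
The state is a dict: "clock": time; "qpos": joint angles; "joint_velocities": joint speeds; "joint_efforts": joint torques, N m; "tool_pos": TCP position; "ee_rot": TCP orientation; "contact_force": force on the tool from outside, world axes, zero at the start; "ft_torque": the same for the moment, N m; "width": opening from 0.0 (shut) to 1.0 (fully open); "finger_force": force on a finger pad.
Only numpy, scipy, OpenCV 4.12 (cv2) and the standard library are available. Lean on these libraries where they do the work, as an engineer would, in place of code of your own. Each camera call takes 0.05 s, during which the arm holds its last target. There are 200 camera calls.

## Task

The end board of the small spice rack stands off on its tight dowels. Squeeze the bar clamp's trigger towards its handle, in as many strokes as it takes, until the board is fully home and the jaw still presses on it with at least 5 N when you let go of the trigger, but never let the jaw press with more than 18 N, or the soft board is bruised. Then hold the release tab down until the jaw has sprung all the way back; work the clamp by its trigger and tab only, do not touch the jaw, its bar or the rack, and do not disturb the jars.

Things in the scene. Friction and masses are not known exactly. Their poses are not given: they have to be found in the camera images.
- clamp: One-handed bar clamp on a fixed wooden board, 110x500x18 mm. Origin on the worktop under the handle; z up, its -y is the way the jaw travels. In line from +y to -y: trigger lever, fixed handle, release tab, jaw, rack. Steel cheeks, 69 mm over all, up to 94 mm high; between them the toothed bar at 80 mm height, 12 mm high, sticking out to y = +111 mm with the jaw back.
- handle_grip (a point): Point on the fixed handle's -y face (the one towards the jaw), 130 mm above the worktop; one finger goes here. Handle: black post, 26 mm (x) by 22 mm (y), from 93 to 153 mm height. In front of this face nothing is above 96 mm height for the next 58 mm.
- trigger_grip (a point): Point on the trigger's +y face (away from the handle), 130 mm above the worktop; the other finger goes here. Black lever, 26 mm wide, 10 mm thick, from 106 to 156 mm height, pivoting at 25 mm height, y = +28 mm of the clamp. From here to handle_grip: 56 mm at rest, 36 mm fully squeezed. Only the trigger moves; the handle stays.
- trigger (a joint): Trigger angle: 0 at rest, 0.193 rad fully squeezed; springs back when let go. A full squeeze pushes the bar 9 mm, of which the pawl keeps one 7.5 mm tooth when let go; a squeeze of less than 0.17 rad gains no tooth and is lost. Force at the grip: 4 to 7 N with the jaw free, 8 to 10 N while the board slides, then 0.5 N more for each N more on the jaw; 15 N means about 16 N on the jaw.
- clamp_bar (a joint): Travel of the toothed bar and jaw from right back: 0 (sprung all the way back) to 0.058 m. A spring of 2 to 3.5 N draws it back; only the pawl holds it, at a tooth every 7.5 mm (about 6.7, 14.2, 21.7 mm ...).
- press_pad: The jaw's sprung face plate, 50x13x56 mm, on two springs before the bar's head: yields from 1 N, then 1 mm per 0.8 N (5 N: pushed in 5 mm; 10 N: 11 mm), solid at 17.5 mm (15 N), beyond which the force shoots up. Origin at the clamp's origin when the jaw is right back and unloaded; moves along the clamp's y.
- pad_face (a point): Centre of the jaw's face, 80 mm above the worktop. 175 mm from the clamp's origin along -y with the jaw right back; farther by the bar's travel, less by what the pad is pushed in.
- end_board: The rack's end board, wood, 80x12x91 mm, on two dowels that resist with about 6 N all the way. Origin at the middle of its inner face, level with the rack's origin. Slides along the rack's -y; home when its origin meets the rack's. Starts 6 to 13 mm short, at positive y in the rack's frame.
- board_face (a point): Point on the end board's outer face that the jaw presses, 80 mm above the worktop. With the board home it lies 12 mm from the rack's origin on the +y side.
- rack: Small wooden spice rack with its stop block, fixed on the clamp's board: 80 mm wide, 162 mm long. Origin on the clamp's board (18 mm above the worktop) at the middle of the end where the end board belongs; the rack runs from there along -y. Its axes are parallel to the clamp's.
- tab_top (a point): Centre of the release tab's top: black push tab 26 x 24 mm, 109 mm above the worktop, 85 mm along -y from the clamp's origin.
- release_tab (a joint): How far the tab is pressed down: 0 to 0.007 m; from 0.005 m on, the pawls are free and the jaw springs back within about a second, as long as the tab is held. It takes 2 to 8 N, a little more when the jaw is loaded, and springs up when let go.
- jar_a: Spice jar, 45 mm across, 108 mm high, standing loose in the rack, nearer the end board. Origin at the centre of its foot.
- jar_b: Spice jar, 44 mm across, 99 mm high, standing loose in the rack, farther from the end board. Origin at the centre of its foot.

How it is judged:
By the outcome, as a careful person would: the job done as asked, in the order asked, and still so for the second after the job is handed in, with the robot touching nothing.
It also fails if it takes over 67 s, if anything falls off the work surface, if the arm or the gripper's body presses on something with over 40 N, if the wrist force passes 120 N, or if a joint passes its speed limit or range.

## Working session

There is one attempt and no reset: what is moved stays moved. The work goes in short steps, Python scripts to look and compute and a tool call to move; the robot and the scene stay as the last step left them, time stands still between calls to the robot, and variables do not carry over. Pictures are saved under pics/ and viewed, at most 10 in all, crops included, and the job is handed in when it is done.

Besides the shell and the picture viewer there is one more tool, called after "Request:" by a JSON object that holds its "method" and its "body". play_rows: Moves the arm, as the interface text tells. Shifts and turns lie within -1 to 1; 1 stands for 100 mm of shift or 360 degrees of turn. Its arguments: {"type":"object","properties":{"commands":{"type":"array"}},"required":["commands"]}

```bash
mkdir -p pics; python3 - <<'E'
from station import arm, read_camera, calibration
import cv2, numpy as np
np.set_printoptions(precision=4,suppress=True)
o=arm.get_obs(); print(o, arm.tcp_to_grasp)
for n in ("scene","top"):
    cv2.imwrite(f"pics/{n}0.png", read_camera(n)[:,:,::-1]); c=calibration(n); print(n,c)
print(calibration("wrist"))
E
```

```text
{'clock': 0.0, 'qpos': array([ 1.4131,  0.3594,  0.0111, -0.0003, -1.2241, -0.2881]), 'joint_velocities': array([ 0.001 , -0.0006,  0.0022, -0.0006, -0.0011, -0.0002]), 'joint_efforts': array([  0.0011, -58.2714,  29.3069,   6.9974,   0.0072,  -0.0002]), 'tool_pos': array([0.2909, 0.6086, 0.2256]), 'ee_rot': array([ 0.0008,  0.9752, -0.2211, -0.0001]), 'contact_force': array([ 0.7084,  0.0814, -0.0097]), 'ft_torque': array([ 0.0188,  0.0012, -0.0095]), 'finger_force': 0.0, 'width': 0.9973804395960828} 0.0188
scene {'intrinsics': array([[363.8724,   0.    , 320.3336],
       [  0.    , 363.8724, 198.0316],
       [  0.    ,   0.    ,   1.    ]]), 'T': array([[-0.4607, -0.4357,  0.7732, -0.1217],
       [-0.8872,  0.252 , -0.3866,  0.0236],
       [-0.0264, -0.8641, -0.5027,  0.5209],
       [ 0.    ,  0.    ,  0.    ,  1.    ]])}
top {'intrinsics': array([[510.3169,   0.    , 311.8124],
       [  0.    , 510.3169, 192.5208],
       [  0.    ,   0.    ,   1.    ]]), 'T': array([[-0.029 , -0.9894,  0.142 ,  0.3733],
       [-0.9996,  0.0287, -0.0039, -0.2871],
       [-0.0003, -0.142 , -0.9899,  1.1289],
       [ 0.    ,  0.    ,  0.    ,  1.    ]])}
{'intrinsics': array([[313.4599,   0.    , 317.3602],
       [  0.    , 313.4599, 196.3814],
       [  0.    ,   0.    ,   1.    ]]), 'hand_eye': array([[ 0.0017, -0.9527, -0.3039,  0.0841],
       [ 1.    ,  0.0017,  0.0002, -0.0001],
       [ 0.0004, -0.3039,  0.9527, -0.1568],
       [ 0.    ,  0.    ,  0.    ,  1.    ]])}
```

View pics/scene0.png

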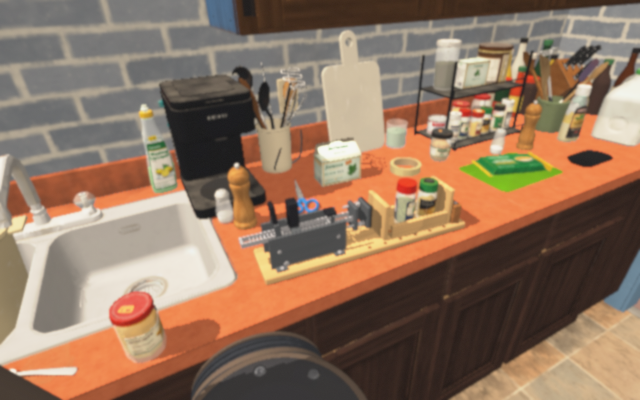

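View pics/top0.png

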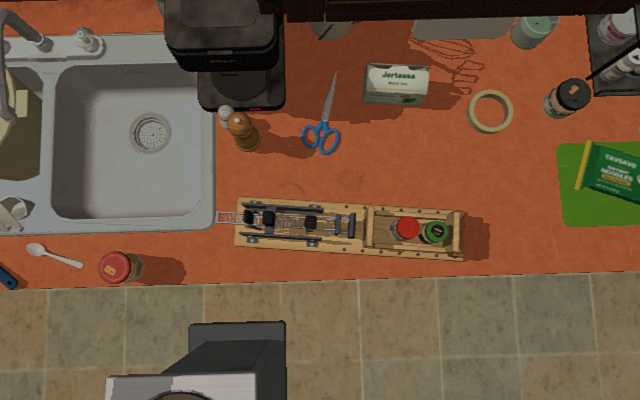

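The scene view shows the clamp (cheeks around (305,240)) and the rack to its right; the top view shows the trigger ~(249,217), handle ~(269,218), tab ~(311,222), jaw ~(350,225), jars at (407,227) and (435,231). I'll enlarge the top view for exact pixels.

```bash
python3 - <<'E'
import cv2
im=cv2.imread("pics/top0.png")[190:270,210:370]
cv2.imwrite("pics/topc.png",cv2.resize(im,None,fx=5,fy=5,interpolation=cv2.INTER_CUBIC))
im=cv2.imread("pics/scene0.png")[170:290,230:390]
cv2.imwrite("pics/scenec.png",cv2.resize(im,None,fx=5,fy=5,interpolation=cv2.INTER_CUBIC))
E
```

```text
(no output)
```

View pics/topc.png

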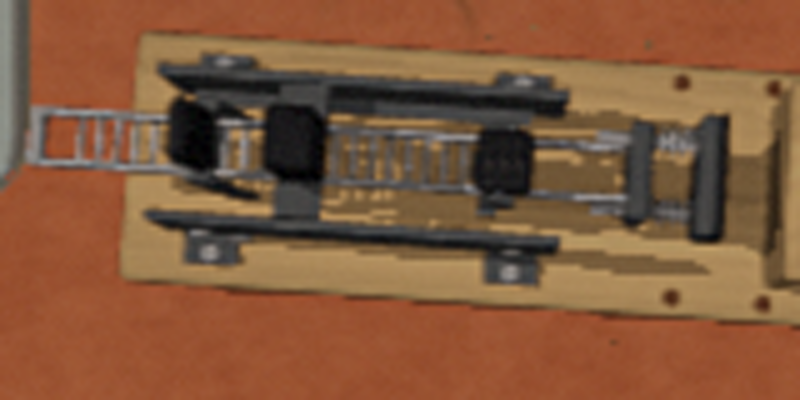

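View pics/scenec.png

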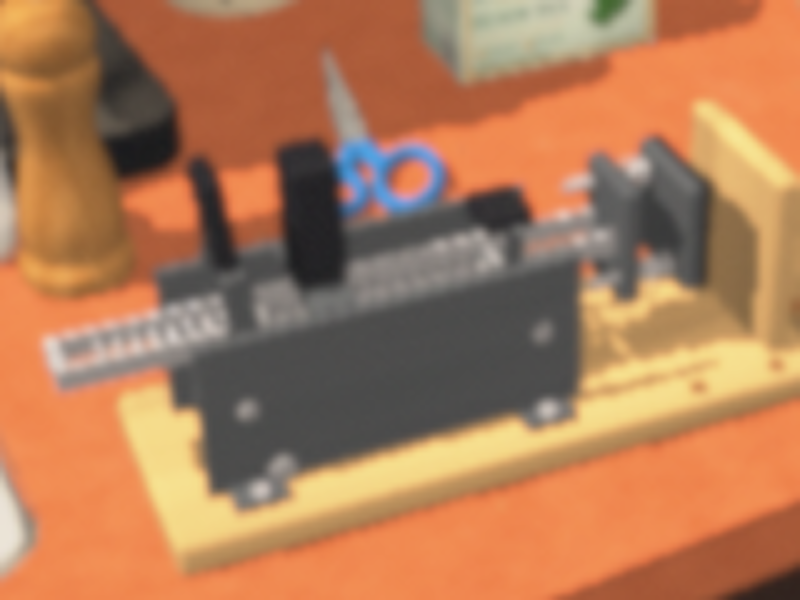

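The crops show: top view – board end corners at crop (141,35)/(122,280), trigger top left, handle top centre ~(293,142), tab centre ~(503,160), pad at (710,178). The scene crop confirms the layout with the trigger at (212,215) and the handle at (312,215).

```bash
cat > h.py <<'E'
from station import arm, read_camera, calibration
import cv2, numpy as np
from scipy.spatial.transform import Rotation as R
np.set_printoptions(precision=4,suppress=True)
def ray(n,uv,z,TW=None):
    c=calibration(n); T=c["T"] if TW is None else TW; K=c["intrinsics"]
    d=T[:3,:3]@np.linalg.solve(K,[uv[0],uv[1],1]); o=T[:3,3]
    return o+d*(z-o[2])/d[2]
def wristT():
    o=arm.get_obs(); q=o["ee_rot"]; T=np.eye(4); T[:3,:3]=R.from_quat([q[1],q[2],q[3],q[0]]).as_matrix(); T[:3,3]=o["tool_pos"]
    return T@calibration("wrist")["hand_eye"]
E
python3 - <<'E'
from h import *
pt=lambda x,y:(210+x/5-.4,190+y/5-.4)
P={}
for n,x,y,z in [("boardL_far",141,35,.018),("boardL_near",122,280,.018),("boardR_far",0,0,0),("trig",191,135,.156),("handle",294,142,.153),("hTL",268,105,.153),("hBL",266,178,.153),("tab",500,160,.109),("bar_end",36,136,.086),("padtop",712,178,.108)]:
    if n!="boardR_far": P[n]=ray("top",pt(x,y),z); print(n,P[n])
im=cv2.imread("pics/top0.png"); hsv=cv2.cvtColor(im,cv2.COLOR_BGR2HSV)
# board near/far edges from wood mask
m=cv2.inRange(hsv,(15,60,90),(28,200,255)); m[:185]=0;m[275:]=0;m[:,:225]=0;m[:,480:]=0
cs,_=cv2.findContours(cv2.morphologyEx(m,cv2.MORPH_CLOSE,np.ones((9,9))),0,1); c=max(cs,key=cv2.contourArea); r=cv2.minAreaRect(c); print(r)
print([ray("top",p,.018) for p in cv2.boxPoints(r)])
d=P["handle"]-P["tab"]; print("handle-tab",np.linalg.norm(d[:2]),np.degrees(np.arctan2(-d[0],d[1])))
d=P["bar_end"]-P["padtop"]; print("bar-pad",np.linalg.norm(d[:2]),np.degrees(np.arctan2(-d[0],d[1])))
# scene check: project handle top centre
c=calibration("scene");T=np.linalg.inv(c["T"])
for n in P:
    q=c["intrinsics"]@(T@np.r_[P[n],1])[:3]; q=q[:2]/q[2]; print(n,q,(q-[230,170])*5)
E
```

```text
boardL_far [ 0.5283 -0.1287  0.018 ]
boardL_near [ 0.4214 -0.1195  0.018 ]
trig [ 0.4699 -0.1672  0.156 ]
handle [ 0.4663 -0.2063  0.153 ]
hTL [ 0.4809 -0.1965  0.153 ]
hBL [ 0.4528 -0.1953  0.153 ]
tab [ 0.4609 -0.285   0.109 ]
bar_end [ 0.4782 -0.095   0.086 ]
padtop [ 0.4513 -0.3696  0.108 ]
((349.8346862792969, 228.21278381347656), (229.8846435546875, 49.81336975097656), 3.7640342712402344)
[array([ 0.4216, -0.1185,  0.018 ]), array([ 0.5301, -0.1264,  0.018 ]), array([ 0.4822, -0.6278,  0.018 ]), array([ 0.3748, -0.613 ,  0.018 ])]
handle-tab 0.0788935284764901 -3.9463684397997656
bar-pad 0.2759713155445405 -5.605413315633158
boardL_far [252.8256 248.4895] [114.1282 392.4477]
boardL_near [265.4014 278.8981] [177.0072 544.4903]
trig [272.6432 202.8354] [213.2158 164.1768]
handle [291.7332 199.8883] [308.6658 149.4417]
hTL [284.432  197.9483] [272.1602 139.7417]
hBL [289.3663 204.3347] [296.8315 171.6737]
tab [327.9363 209.399 ] [489.6815 196.9951]
bar_end [240.5484 240.2235] [ 52.7418 351.1174]
padtop [363.7601 201.6489] [668.8005 158.2443]
```

Request:
{"method": "play_rows", "body": {"commands": [[0.156,0.2,0,0,0,0,-1],[0.312,0.4,0,0,0,0,-1],[0.468,0.6,0,0,0,0,-1],[0.624,0.8,0,0,0,0,-1],[0.78,1.0,0,0,0,0,-1]]}}

```text
clock: 0.72
tool_pos: [0.3183, 0.4841, 0.2262]
ee_rot: [0.0, 0.975, -0.221, -0.0]
contact_force: [-0.0, 0.9, 0.2]
width: 1.001
finger_force: 0.0
```

Request:
{"method": "play_rows", "body": {"commands": [[0.156,0.2,0,0,0,0,-1],[0.312,0.4,0,0,0,0,-1],[0.468,0.6,0,0,0,0,-1],[0.624,0.8,0,0,0,0,-1],[0.78,1.0,0,0,0,0,-1]]}}

```text
clock: 1.35
tool_pos: [0.3459, 0.3596, 0.2266]
ee_rot: [-0.0, 0.975, -0.221, 0.0]
contact_force: [-0.4, -0.8, -0.9]
width: 0.999
finger_force: 0.0
```

Request:
{"method": "play_rows", "body": {"commands": [[0.156,0.2,0,0,0,0,-1],[0.312,0.4,0,0,0,0,-1],[0.468,0.6,0,0,0,0,-1],[0.624,0.8,0,0,0,0,-1],[0.78,1.0,0,0,0,0,-1]]}}

```text
clock: 1.98
tool_pos: [0.3731, 0.2358, 0.2266]
ee_rot: [-0.0, 0.975, -0.221, 0.0]
contact_force: [-0.3, 0.1, 0.4]
width: 1.001
finger_force: 0.0
```

Request:
{"method": "play_rows", "body": {"commands": [[0.156,0.2,0,0,0,0,-1],[0.312,0.4,0,0,0,0,-1],[0.468,0.6,0,0,0,0,-1],[0.624,0.8,0,0,0,0,-1],[0.78,1.0,0,0,0,0,-1]]}}

```text
clock: 2.6
tool_pos: [0.4001, 0.112, 0.2266]
ee_rot: [-0.0, 0.975, -0.221, 0.0]
contact_force: [0.4, 0.7, 0.7]
width: 0.999
finger_force: 0.0
```

Request:
{"method": "play_rows", "body": {"commands": [[0.156,0.2,0,0,0,0,-1],[0.312,0.4,0,0,0,0,-1],[0.468,0.6,0,0,0,0,-1],[0.624,0.8,0,0,0,0,-1],[0.78,1.0,0,0,0,0,-1]]}}

```text
clock: 3.22
tool_pos: [0.4271, -0.0119, 0.2266]
ee_rot: [-0.0, 0.975, -0.221, 0.0]
contact_force: [0.1, -0.2, 0.5]
width: 1.0
finger_force: 0.0
```

Request:
{"method": "play_rows", "body": {"commands": [[0.156,0.2,0,0,0,0,-1],[0.312,0.4,0,0,0,0,-1],[0.468,0.6,0,0,0,0,-1],[0.624,0.8,0,0,0,0,-1],[0.78,1.0,0,0,0,0,-1]]}}

```text
clock: 3.85
tool_pos: [0.4542, -0.1357, 0.2266]
ee_rot: [-0.0, 0.975, -0.221, 0.0]
contact_force: [-0.2, 0.5, -0.4]
width: 0.998
finger_force: 0.0
```

Request:
{"method": "play_rows", "body": {"commands": [[0.1,0.15,0,0,0,-0.015,-1],[0.2,0.3,0,0,0,-0.03,-1],[0.3,0.45,0,0,0,-0.045,-1],[0.36,0.45,0,0,0,-0.057,-1],[0.36,0.45,0,0,0,-0.057,-1]]}}

```text
clock: 4.47
tool_pos: [0.4672, -0.1911, 0.2264]
ee_rot: [0.0, 0.999, -0.045, -0.0]
contact_force: [-0.4, -0.7, -0.6]
width: 0.999
finger_force: 0.0
```

```bash
python3 - <<'E'
from h import *
np.save("Tw1.npy",wristT()); im=read_camera("wrist")[:,:,::-1]; cv2.imwrite("pics/w1.png",im)
E
```

```text
(no output)
```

View pics/w1.png

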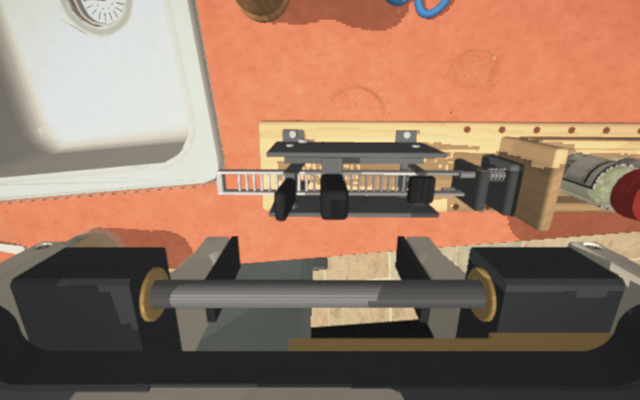

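The wrist view shows the trigger top ≈(281,205), handle top ≈(334,205), tab ≈(421,188), pad ≈(498,190) and the board at (530,185); the rail runs level in the picture, so the yaw is right.

```bash
python3 - <<'E'
from h import *
T=np.load("Tw1.npy"); a=np.radians(5.1); Y=np.array([np.sin(a),np.cos(a)]);X=np.array([np.cos(a),-np.sin(a)])
O=np.array([.467,-.202])
for n,u,v,z in [("trig+y",275,213,.156),("trig-y",289,213,.156),("h+y",321.5,207,.153),("h-y",347.5,207,.153),("h near",334,219,.153),("tab+y",407.5,192,.109),("tab-y",434,192,.109),("tab near",421,203,.109),("barend",218,183,.086),("cheek near",350,216,.094),("cheek far",360,142,.094)]:
    p=ray("wrist",(u,v),z,T); d=p[:2]-O; print(n,p,"clamp xy",d@X,d@Y)
E
```

```text
trig+y [ 0.4682 -0.1587  0.156 ] clamp xy -0.002622278150163594 0.04319703286409315
trig-y [ 0.4673 -0.1695  0.156 ] clamp xy -0.0026034479613345645 0.032364117233518834
h+y [ 0.4689 -0.1949  0.153 ] clamp xy 0.001295691571469679 0.007202264096045768
h-y [ 0.4672 -0.2151  0.153 ] clamp xy 0.0013307789590456425 -0.013053767591915866
h near [ 0.4581 -0.2039  0.153 ] clamp xy -0.008732820335536998 -0.002714952939794134
tab+y [ 0.4609 -0.2737  0.109 ] clamp xy 0.0002692681726484483 -0.0719382309475927
tab-y [ 0.4588 -0.2978  0.109 ] clamp xy 0.00031085512325033324 -0.09615319662291488
tab near [ 0.4491 -0.2861  0.109 ] clamp xy -0.010331879998334199 -0.08536009141141748
barend [ 0.4788 -0.0946  0.086 ] clamp xy 0.0022025928855760285 0.10799585080997304
cheek near [ 0.436  -0.2212  0.094 ] clamp xy -0.02915714738578008 -0.021853123930169437
cheek far [ 0.5079 -0.2344  0.094 ] clamp xy 0.04357307343467485 -0.02860483297629704
```

Request:
{"method": "play_rows", "body": {"commands": [[0.03,-0.02,0.1,0,0,0,-1],[0.03,-0.02,0.25,0,0,0,-1],[0.03,-0.02,0.4,0,0,0,-1],[0.03,-0.02,0.55,0,0,0,-1],[0.03,-0.02,0.6,0,0,0,-1]]}}

```text
clock: 5.15
tool_pos: [0.4701, -0.1884, 0.165]
ee_rot: [-0.0, 0.999, -0.044, -0.001]
contact_force: [0.2, -0.0, 0.6]
width: 0.997
finger_force: 0.0
```

Request:
{"method": "play_rows", "body": {"commands": [[0,0,0.15,0,0,0,-1],[0,0,0.3,0,0,0,-1],[0,0,0.45,0,0,0,-1],[0,0,0.54,0,0,0,-1],[0,0,0.54,0,0,0,-1]]}}

```text
clock: 5.78
tool_pos: [0.4704, -0.1885, 0.1118]
ee_rot: [0.0, 0.999, -0.044, -0.001]
contact_force: [0.7, 0.4, -0.8]
width: 0.999
finger_force: 0.0
```

Request:
{"method": "play_rows", "body": {"commands": [[0,0,0,0,0,0,-0.7],[0,0,0,0,0,0,-0.455],[0,0,0,0,0,0,-0.455],[0,0,0,0,0,0,-0.455],[0,0,0,0,0,0,-0.455]]}}

```text
clock: 6.4
tool_pos: [0.4709, -0.1885, 0.1127]
ee_rot: [-0.0, 0.999, -0.044, 0.0]
contact_force: [0.2, -0.3, -0.1]
width: 0.729
finger_force: 0.0
```

Request:
{"method": "play_rows", "body": {"commands": [[0,0.03,0,0,0,0,-0.455],[0,0.06,0,0,0,0,-0.455],[0,0.09,0,0,0,0,-0.455],[0,0.1,0,0,0,0,-0.455],[0,0.1,0,0,0,0,-0.455]]}}

```text
clock: 7.02
tool_pos: [0.4702, -0.1986, 0.1127]
ee_rot: [-0.0, 0.999, -0.044, 0.0]
contact_force: [0.9, 4.5, 3.9]
width: 0.727
finger_force: 2.3
```

Request:
{"method": "play_rows", "body": {"commands": [[0,0.02,0,0,0,0,-0.455],[0,0.04,0,0,0,0,-0.455],[0,0.06,0,0,0,0,-0.455],[0,0.06,0,0,0,0,-0.455],[0,0.06,0,0,0,0,-0.455]]}}

```text
clock: 7.65
tool_pos: [0.4697, -0.2042, 0.1127]
ee_rot: [-0.0, 0.999, -0.044, 0.0]
contact_force: [-0.9, 5.6, 5.0]
width: 0.726
finger_force: 3.1
```

Request:
{"method": "play_rows", "body": {"commands": [[0,0.02,0,0,0,0,-0.455],[0,0.04,0,0,0,0,-0.455],[0,0.06,0,0,0,0,-0.455],[0,0.06,0,0,0,0,-0.455],[0,0.06,0,0,0,0,-0.455]]}}

```text
clock: 8.28
tool_pos: [0.4691, -0.2101, 0.1126]
ee_rot: [-0.0, 0.999, -0.044, 0.0]
contact_force: [-0.5, 6.7, 4.2]
width: 0.727
finger_force: 3.4
```

Request:
{"method": "play_rows", "body": {"commands": [[0,0.02,0,0,0,0,-0.455],[0,0.03,0,0,0,0,-0.455],[0,0.03,0,0,0,0,-0.455],[0,0.03,0,0,0,0,-0.455],[0,0.03,0,0,0,0,-0.455]]}}

```text
clock: 8.9
tool_pos: [0.4691, -0.2107, 0.1125]
ee_rot: [-0.002, 0.999, -0.044, 0.001]
contact_force: [-1.2, 22.3, 9.7]
width: 0.73
finger_force: 11.2
```

Request:
{"method": "play_rows", "body": {"commands": [[0,-0.06,0,0,0,0,-0.455],[0,-0.12,0,0,0,0,-0.455],[0,-0.18,0,0,0,0,-0.455],[0,-0.24,0,0,0,0,-0.455],[0,-0.24,0,0,0,0,-0.455]]}}

```text
clock: 9.52
tool_pos: [0.4705, -0.1893, 0.1123]
ee_rot: [0.0, 0.999, -0.044, -0.0]
contact_force: [0.4, 2.5, -0.8]
width: 0.728
finger_force: 1.3
```

Request:
{"method": "play_rows", "body": {"commands": [[0,0.06,0,0,0,0,-0.455],[0,0.12,0,0,0,0,-0.455],[0,0.18,0,0,0,0,-0.455],[0,0.22,0,0,0,0,-0.455],[0,0.22,0,0,0,0,-0.455]]}}

```text
clock: 10.15
tool_pos: [0.4687, -0.2105, 0.1127]
ee_rot: [-0.001, 0.999, -0.044, 0.0]
contact_force: [-1.3, 13.7, 6.4]
width: 0.729
finger_force: 7.1
```

Request:
{"method": "play_rows", "body": {"commands": [[0,-0.06,0,0,0,0,-0.455],[0,-0.12,0,0,0,0,-0.455],[0,-0.18,0,0,0,0,-0.455],[0,-0.22,0,0,0,0,-0.455],[0,-0.22,0,0,0,0,-0.455]]}}

```text
clock: 10.78
tool_pos: [0.4706, -0.1893, 0.1124]
ee_rot: [0.0, 0.999, -0.044, -0.0]
contact_force: [0.6, 2.1, -1.6]
width: 0.731
finger_force: 1.3
```

```bash
python3 - <<'E'
from h import *
np.save("Tw2.npy",wristT()); w=read_camera("wrist")[100:260,400:640,::-1]; t=read_camera("top")[190:270,280:400,::-1]
a=cv2.resize(w,(720,480),interpolation=2)
cv2.imwrite("pics/w2.png",np.vstack([a[150:450],cv2.resize(t,(720,480),interpolation=2)[120:400]]))
E
```

```text
(no output)
```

View pics/w2.png

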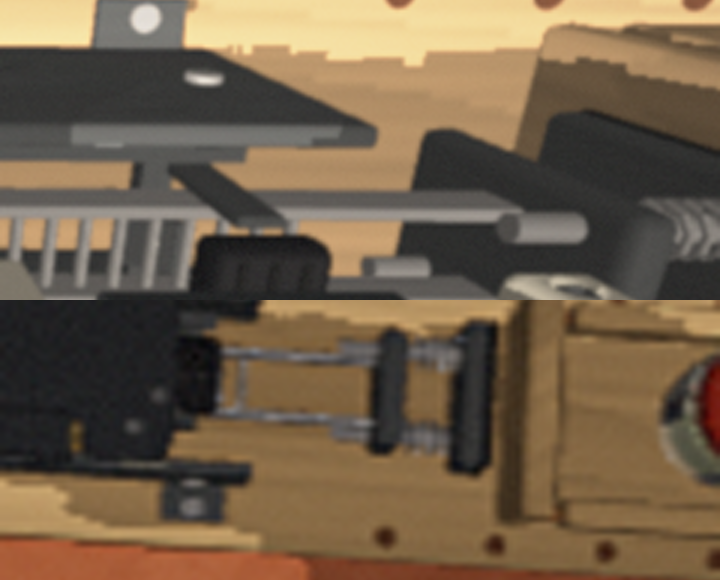

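The crops show the jaw head at x≈390, pad at ≈475 (uncompressed), pad face ≈497 against the board's top edge ≈525 in the lower half: about 9 mm of gap left. Next stroke takes it near contact.

Request:
{"method": "play_rows", "body": {"commands": [[0,-0.02,0,0,0,0,-0.455],[0,0.05,0,0,0,0,-0.455],[0,0.12,0,0,0,0,-0.455],[0,0.18,0,0,0,0,-0.455],[0,0.205,0,0,0,0,-0.455]]}}

```text
clock: 11.5
tool_pos: [0.4693, -0.21, 0.1131]
ee_rot: [-0.0, 0.999, -0.044, 0.001]
contact_force: [-0.7, 8.3, 4.6]
width: 0.729
finger_force: 4.0
```

Request:
{"method": "play_rows", "body": {"commands": [[0,0,0,0,0,0,-0.455],[0,-0.1,0,0,0,0,-0.455],[0,-0.18,0,0,0,0,-0.455],[0,-0.225,0,0,0,0,-0.455],[0,-0.225,0,0,0,0,-0.455]]}}

```text
clock: 12.12
tool_pos: [0.4709, -0.1874, 0.1126]
ee_rot: [0.0, 0.999, -0.043, -0.0]
contact_force: [-0.0, 0.9, -0.2]
width: 0.725
finger_force: 0.0
```

Request:
{"method": "play_rows", "body": {"commands": [[0,0.06,0,0,0,0,-0.455],[0,0.12,0,0,0,0,-0.455],[0,0.18,0,0,0,0,-0.455],[0,0.225,0,0,0,0,-0.455],[0,0.225,0,0,0,0,-0.455]]}}

```text
clock: 12.75
tool_pos: [0.4691, -0.2097, 0.1129]
ee_rot: [-0.001, 0.999, -0.044, 0.0]
contact_force: [-1.2, 9.0, 6.5]
width: 0.724
finger_force: 5.2
```

Request:
{"method": "play_rows", "body": {"commands": [[0,-0.05,0,0,0,0,-0.455],[0,-0.12,0,0,0,0,-0.455],[0,-0.18,0,0,0,0,-0.455],[0,-0.225,0,0,0,0,-0.455],[0,-0.225,0,0,0,0,-0.455]]}}

```text
clock: 13.38
tool_pos: [0.4708, -0.1876, 0.1126]
ee_rot: [0.0, 0.999, -0.043, -0.0]
contact_force: [-0.2, -0.3, -1.4]
width: 0.723
finger_force: 0.0
```

```bash
python3 - <<'E'
from h import *
t=read_camera("top")[190:270,280:400,::-1]
cv2.imwrite("pics/t3.png",cv2.resize(t,(720,480),interpolation=2)[120:400])
E
```

```text
(no output)
```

View pics/t3.png

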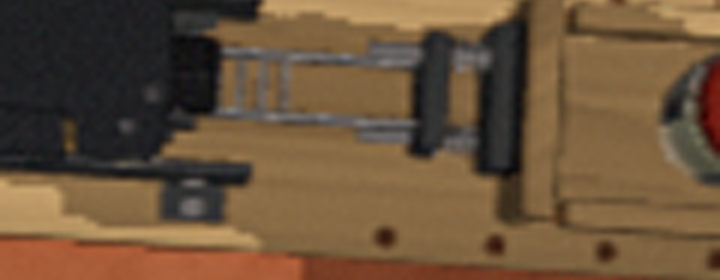

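The picture shows the head at ≈432 and pad at ≈502: two more teeth gained and the pad pushed in ~5 mm (≈5 N), the board (527–560) not yet moved. Stroke 5 is safe.

Request:
{"method": "play_rows", "body": {"commands": [[0,0.06,0,0,0,0,-0.455],[0,0.12,0,0,0,0,-0.455],[0,0.18,0,0,0,0,-0.455],[0,0.225,0,0,0,0,-0.455],[0,0.225,0,0,0,0,-0.455]]}}

```text
clock: 14.05
tool_pos: [0.4691, -0.2095, 0.113]
ee_rot: [-0.001, 0.999, -0.044, 0.0]
contact_force: [-1.4, 10.3, 7.2]
width: 0.73
finger_force: 5.4
```

Request:
{"method": "play_rows", "body": {"commands": [[0,-0.05,0,0,0,0,-0.455],[0,-0.12,0,0,0,0,-0.455],[0,-0.18,0,0,0,0,-0.455],[0,-0.225,0,0,0,0,-0.455],[0,-0.225,0,0,0,0,-0.455]]}}

```text
clock: 14.68
tool_pos: [0.4708, -0.1876, 0.1126]
ee_rot: [0.0, 0.999, -0.044, -0.0]
contact_force: [-0.8, 0.0, 0.0]
width: 0.727
finger_force: 0.0
```

```bash
python3 - <<'E'
from h import *
t=read_camera("top")[:,:,::-1]; cv2.imwrite("pics/top5.png",t); a=cv2.resize(t[190:270,280:400],(720,480),interpolation=2)[120:400]
cv2.imwrite("pics/t5.png",np.vstack([a,cv2.imread("pics/t3.png")]))
E
```

```text
(no output)
```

View pics/t5.png

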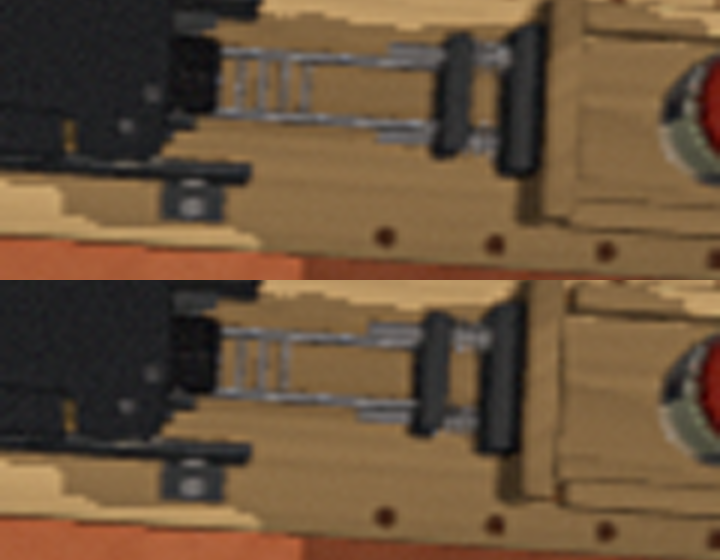

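Head ≈454, pad ≈522, board top ≈545–583: the board has slid about 6–7 mm, with the pad still in ~5 mm. At worst stroke 6 would peak at ~13 N, so it is safe. I'll measure displacements numerically afterwards.

Request:
{"method": "play_rows", "body": {"commands": [[0,0.06,0,0,0,0,-0.455],[0,0.12,0,0,0,0,-0.455],[0,0.18,0,0,0,0,-0.455],[0,0.225,0,0,0,0,-0.455],[0,0.225,0,0,0,0,-0.455]]}}

```text
clock: 15.35
tool_pos: [0.4691, -0.2093, 0.113]
ee_rot: [-0.001, 0.999, -0.044, 0.0]
contact_force: [-2.3, 11.7, 7.5]
width: 0.727
finger_force: 6.0
```

Request:
{"method": "play_rows", "body": {"commands": [[0,-0.05,0,0,0,0,-0.455],[0,-0.12,0,0,0,0,-0.455],[0,-0.18,0,0,0,0,-0.455],[0,-0.225,0,0,0,0,-0.455],[0,-0.225,0,0,0,0,-0.455]]}}

```text
clock: 15.98
tool_pos: [0.4708, -0.1876, 0.1125]
ee_rot: [0.0, 0.999, -0.044, -0.0]
contact_force: [0.0, -0.2, 0.0]
width: 0.726
finger_force: 0.0
```

```bash
python3 - <<'E'
from h import *
t=read_camera("top")[:,:,::-1]; cv2.imwrite("pics/top6.png",t)
def prof(im):  # dark segments along jaw row, subpixel
    p=im[226:236].mean((0,2)); up=np.interp(np.arange(330,375,.1),np.arange(640),p)
    d=up<75; e=np.flatnonzero(np.diff(d.astype(int))); return 330+e*.1
for f in ("top0","top5","top6"):
    im=cv2.imread(f"pics/{f}.png").astype(float); print(f,prof(im)); print(im[226:236,352:386].mean((0,2)).astype(int))
E
```

```text
top0 [334.2 341.1 346.5 355.2 362.4 365.9 372.9 373.4]
[ 59  36  28  70  87  86  86  87  86  88  87  62  40  40  78 115 133 135
 133 132 109  72  78  87  87  87  88  88  88  87  88  88  89  88]
top5 [351.1 358.1 361.7 370.8]
[ 43  26  40  47  51  54  71  92  92  94  68  32  21  39  49  52  39  22
  31  80 101 104 104 102  92  95  99 100  99  99  99 100 100 100]
top6 [354.7 361.5 363.3 372.4]
[ 95  95  96  67  32  31  44  49  50  56  87  86  50  22  30  46  51  51
  32  20  58  93 104 104 105 101  95  97 100  99  99 100 100 100]
```

```bash
python3 - <<'E'
import cv2,numpy as np
f=lambda n:cv2.resize(cv2.imread(f"pics/{n}.png")[200:265,340:440],(800,520),interpolation=2)
cv2.imwrite("pics/t6.png",np.vstack([f("top0")[:,:][::2,::1][:0],f("top6")]))
E
```

```text
(no output)
```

View pics/t6.png

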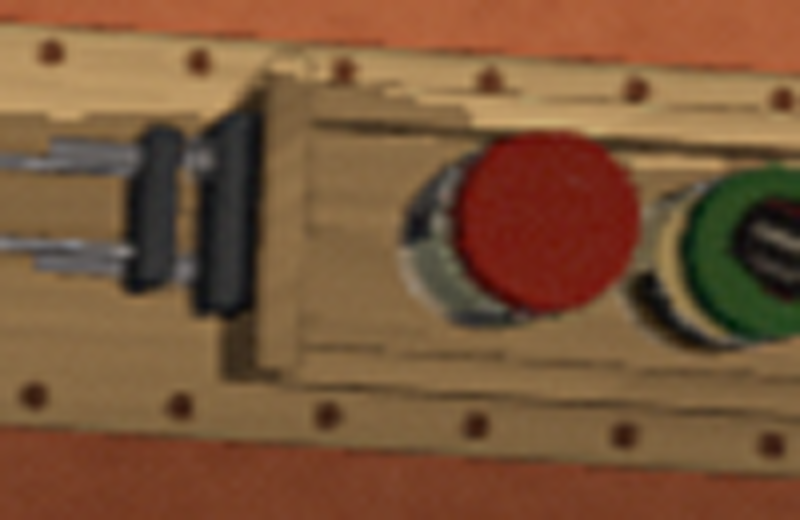

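The board's inner edge (≈305) meets the side rails and the head–pad gap (≈182–205) is clearly shorter: board home, the pad holding ~8 N, with jars standing. Now the release tab.

Request:
{"method": "play_rows", "body": {"commands": [[0,0,-0.15,0,0,0,-0.455],[0,0,-0.3,0,0,0,-0.455],[0,0,-0.45,0,0,0,-0.455],[0,0,-0.6,0,0,0,-0.455],[0,0,-0.65,0,0,0,-0.455]]}}

```text
clock: 16.65
tool_pos: [0.4715, -0.1876, 0.1791]
ee_rot: [0.0, 0.999, -0.044, 0.001]
contact_force: [0.5, 1.1, 0.0]
width: 0.728
finger_force: 0.0
```

Request:
{"method": "play_rows", "body": {"commands": [[0,0.2,0,0,0,0,1],[0,0.4,0,0,0,0,1],[0,0.65,0,0,0,0,1],[0,0.9,0,0,0,0,1],[0,0.985,0,0,0,0,1]]}}

```text
clock: 17.27
tool_pos: [0.4619, -0.2866, 0.1772]
ee_rot: [-0.0, 0.999, -0.044, -0.0]
contact_force: [-0.5, -0.3, -0.2]
width: 0.218
finger_force: 0.0
```

Request:
{"method": "play_rows", "body": {"commands": [[0,0,0.1,0,0,0,1],[0,0,0.25,0,0,0,1],[0,0,0.4,0,0,0,1],[0,0,0.5,0,0,0,1],[0,0,0.6,0,0,0,1]]}}

```text
clock: 17.9
tool_pos: [0.4624, -0.2854, 0.1167]
ee_rot: [0.0, 0.999, -0.044, -0.0]
contact_force: [-0.4, -0.8, -0.1]
width: 0.008
finger_force: 0.0
```

Request:
{"method": "play_rows", "body": {"commands": [[0,0,0.05,0,0,0,1],[0,0,0.08,0,0,0,1],[0,0,0.11,0,0,0,1],[0,0,0.14,0,0,0,1],[0,0,0.15,0,0,0,1]]}}

```text
clock: 18.52
tool_pos: [0.4624, -0.2858, 0.1028]
ee_rot: [0.0, 0.999, -0.044, 0.0]
contact_force: [-0.2, 0.3, 4.8]
width: 0.005
finger_force: 2.2
```

Request:
{"method": "play_rows", "body": {"commands": [[0,0,0,0,0,0,1],[0,0,0,0,0,0,1],[0,0,0,0,0,0,1],[0,0,0,0,0,0,1],[0,0,0,0,0,0,1]]}}

```text
clock: 19.15
tool_pos: [0.4624, -0.2857, 0.1027]
ee_rot: [0.0, 0.999, -0.044, 0.0]
contact_force: [-0.9, 0.0, 4.4]
width: 0.002
finger_force: 2.2
```

Request:
{"method": "play_rows", "body": {"commands": [[0,0,0,0,0,0,1],[0,0,0,0,0,0,1],[0,0,0,0,0,0,1],[0,0,0,0,0,0,1],[0,0,0,0,0,0,1]]}}

```text
clock: 19.77
tool_pos: [0.4624, -0.2857, 0.1026]
ee_rot: [0.0, 0.999, -0.044, 0.0]
contact_force: [-1.2, -0.6, 4.6]
width: 0.006
finger_force: 2.2
```

Request:
{"method": "play_rows", "body": {"commands": [[0,0,0,0,0,0,1],[0,0,0,0,0,0,1],[0,0,0,0,0,0,1],[0,0,0,0,0,0,1],[0,0,0,0,0,0,1]]}}

```text
clock: 20.4
tool_pos: [0.4624, -0.2857, 0.1026]
ee_rot: [0.0, 0.999, -0.044, 0.0]
contact_force: [0.3, -1.3, 4.6]
width: 0.004
finger_force: 2.2
```

```bash
python3 - <<'E'
from h import *
t=read_camera("top")[:,:,::-1]; cv2.imwrite("pics/top7.png",t)
cv2.imwrite("pics/t7.png",cv2.resize(t[190:270,210:370],(800,400),interpolation=2))
for f in ("top0","top7"): print(cv2.imread(f"pics/{f}.png").astype(float)[226:236,330:386].mean((0,2)).astype(int))
E
```

```text
[ 93  91  89  97  80  56  58  64  69  61  63  74  80  81  84  82  85  66
  39  53  68  68  59  36  28  70  87  86  86  87  86  88  87  62  40  40
  78 115 133 135 133 132 109  72  78  87  87  87  88  88  88  87  88  88
  89  88]
[ 77  78  75  70  58  52  49  51  52  51  54  58  57  58  57  52  41  34
  35  37  36  36  36  36  40  45  44  39  37  44  42  37  67 101 109 109
 109  98  69  54  54  55  73 100 111 112 113 110 103 106 108 107 108 108
 108 108]
```

Request:
{"method": "play_rows", "body": {"commands": [[0,0,0.005,0,0,0,1],[0,0,0.01,0,0,0,1],[0,0,0.01,0,0,0,1],[0,0,0.01,0,0,0,1],[0,0,0.01,0,0,0,1]]}}

```text
clock: 21.08
tool_pos: [0.4625, -0.2858, 0.1022]
ee_rot: [0.0, 0.999, -0.044, 0.0]
contact_force: [-1.3, -0.3, 9.0]
width: 0.004
finger_force: 4.8
```

Request:
{"method": "play_rows", "body": {"commands": [[0,0,0,0,0,0,1],[0,0,0,0,0,0,1],[0,0,0,0,0,0,1],[0,0,0,0,0,0,1],[0,0,0,0,0,0,1]]}}

```text
clock: 21.7
tool_pos: [0.4625, -0.2858, 0.1022]
ee_rot: [0.0, 0.999, -0.044, 0.0]
contact_force: [-1.6, 0.5, 9.5]
width: 0.005
finger_force: 4.8
```

Request:
{"method": "play_rows", "body": {"commands": [[0,0,-0.15,0,0,0,1],[0,0,-0.35,0,0,0,1],[0,0,-0.55,0,0,0,1],[0,0,-0.75,0,0,0,1],[0,0,-0.95,0,0,0,1]]}}

```text
clock: 22.32
tool_pos: [0.4617, -0.2852, 0.1973]
ee_rot: [-0.0, 0.999, -0.044, -0.0]
contact_force: [-0.7, -0.1, -0.2]
width: 0.0
finger_force: 0.0
```

Request:
{"method": "play_rows", "body": {"commands": [[-0.2,-0.2,-0.1,0,0,0,1],[-0.4,-0.4,-0.2,0,0,0,1],[-0.5,-0.6,-0.3,0,0,0,1],[-0.5,-0.8,-0.3,0,0,0,1],[-0.5,-1.0,-0.3,0,0,0,1]]}}

```text
clock: 22.95
tool_pos: [0.4206, -0.1807, 0.2269]
ee_rot: [-0.0, 0.999, -0.044, -0.0]
contact_force: [-0.3, -0.4, 0.1]
width: 0.006
finger_force: 0.0
```

Request:
{"method": "play_rows", "body": {"commands": [[0,-0.2,0,0,0,0,1],[0,-0.4,0,0,0,0,1],[0,-0.6,0,0,0,0,1],[0,-0.8,0,0,0,0,1],[0,-1.0,0,0,0,0,1]]}}

```text
clock: 23.58
tool_pos: [0.4293, -0.0812, 0.2266]
ee_rot: [-0.0, 0.999, -0.044, -0.0]
contact_force: [-0.3, 0.3, 0.4]
width: 0.005
finger_force: 0.0
```

```bash
python3 - <<'E'
from h import *
t=read_camera("top")[:,:,::-1]; cv2.imwrite("pics/top8.png",t)
cv2.imwrite("pics/t8.png",cv2.resize(t[190:270,210:470],(800,246),interpolation=2))
for f in ("top0","top8"): print(cv2.imread(f"pics/{f}.png").astype(float)[226:236,330:386].mean((0,2)).astype(int))
E
```

```text
[ 93  91  89  97  80  56  58  64  69  61  63  74  80  81  84  82  85  66
  39  53  68  68  59  36  28  70  87  86  86  87  86  88  87  62  40  40
  78 115 133 135 133 132 109  72  78  87  87  87  88  88  88  87  88  88
  89  88]
[103 100  99 107  90  63  64  72  77  69  72  82  90  89  93  92  96  74
  43  60  77  77  66  42  33  79  96  97  96  96  96  97  96  97  96  98
  99  88  59  48  85  97 124 144 147 145 144 122  97  94  97  97  98  98
  97  97]
```

View pics/t8.png

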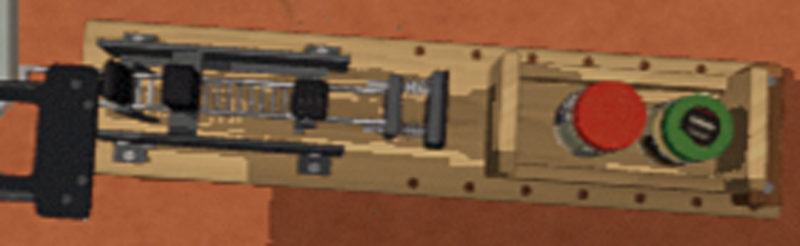

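The jaw is back exactly at its starting pixels (332–355), the board has moved ~9.6 mm against the rails, and both jars still stand in place.

```bash
python3 -c "from station import close_job; print(close_job())"
```

```text
the job is handed in; nothing more can be done
None
```

The job is done and handed in at about 24 s: six trigger strokes drove the end board home, the jaw then held about 8 N and peaked near 9–10 N (both estimated from trigger force and camera views), and holding the release tab let the jaw spring fully back with both jars undisturbed.

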